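# Open the print press by one turn of its hand wheel

### The arm

A 6-joint arm with a two-finger parallel gripper is mounted at the origin on the work surface. World frame = base frame: x ahead of the robot, y to its left, z up, the work surface at z = 0. Lengths are in m, angles in rad, forces in N, time in s.
With the tool pointing down it reaches from about 0.25 to 0.85 m from the base axis. Payload 12.5 kg.
Tool frame: the origin (TCP) lies at the very end of the fingers, on their centre line; the grasp point (between the pads) lies 19 mm behind it (manip.grip_depth is the z of the grasp point in the tool frame, in m); z points along the fingers, y is the line along which they close (so a half turn about z gives the same grasp; the last joint's range is limited). The gripper opens to 93 mm and grips with 3 to 60 N. Pads are 15 mm wide; open, the fingers measure 128 mm over their backs; the gripper's body (75 mm by 188 mm) begins 65 mm behind the grasp point.
Start: joints at [-1.33, 0.351, 1.652, -0, 1.139, -0.085], TCP at [0.176, -0.521, 0.219] pointing down, gripper open.
Joint ranges: [-2.75, 2.75], [-0.79, 2.1], [0.01, 2.65], [-1.57, 4.71], [0.07, 3.14], [-2.87, 2.87]. Speed limits (rad/s): [2.22, 2.22, 2.79, 3.14, 3.14, 3.14].

### API

Orientations are given as [roll, pitch, yaw] about the fixed x, y, z axes, in that order (R = Rz(yaw) Ry(pitch) Rx(roll)).
In Python, from station import manip, grab_frame, camera_model gives the robot as it stands. The module is installed in compiled form; this text tells all that it offers.
- The arm moves only by the shell command python3 -m crank 'ROWS'. ROWS is JSON, a list of rows, each a list of 5 numbers: the shift along the tool's x, y, z as a fraction of full scale, then the turn about the tool's z as a fraction of full scale, then the gripper's target within -1 to 1 (fully open at 1, half-way at 0, shut at -1). In form: [[dx, dy, dz, roll, fingers], ...]. A call has 1 to 12 rows; each row is the pose to reach, as a shift and turn from the pose commanded when the call began, along the tool's axes at that moment; what a row does not reach only later rows make up. Full scale, the value 1, is 15 cm for a shift and pi/4 rad for a turn. A row lasts 1/8 s, in which the tool goes at most 62.5 mm and 10.7 degrees, less where a joint would pass 70% of its speed; a pose out of reach is approached as far as the arm can. A call with a number of a shift or a turn outside -1 to 1 is refused whole. A call with a gripper value outside its range is refused whole. The fingers move at their own pace and stop on an object; the grip force is fixed at half the most. Time passes only in rows, so rows that repeat a pose let the fingers close. It gives the time, the measured TCP pose, the force, the opening and the grip force at its end, in the units of the state.
- manip.state(): the state, without advancing time (a new reading comes with each control period).
- grab_frame(name): name is "side" or "top" or "wrist"; returns the picture (384x512x3 uint8, blue, green, red); there is no depth.
- camera_model(name): a dict with "K" (3x3 intrinsics, pixels), "k1" (the pictures are not rectified: a ray, as slopes to the right and down, at radius r is drawn at 1 + k1 r^2 times it, then the intrinsics apply), "R" (3x3) and "t" (3): a world point X has camera coordinates R X + t. Camera axes: x right, y down, z forward; pixel columns grow to the right and rows downward; lengths in m; the calibration is good to about 2 mm. A picture is of the moment at which its call begins: read the wrist's pose just before it. camera_model takes no time and is no camera call; for the wrist camera it gives the pose at the moment of the call.
- manip.sign_off(): hands the job in; it is judged then, once.
The state is a dict: "t": time; "q": joint angles; "qvel": joint speeds; "joint_efforts": joint torques, N m; "ee_pos": TCP position; "eef_rot": TCP orientation; "ft_force": force on the tool from outside, world axes, zero at the start; "torque": the same for the moment, N m; "gripper_width": finger opening in m; "grip_force": force on a finger pad.
Only numpy, scipy, OpenCV 4.12 (cv2) and the standard library are available. Lean on these libraries where they do the work, as an engineer would, in place of code of your own. Each camera call takes 0.05 s, during which the arm holds its last target. There are 200 camera calls.

### The job

The prints in the small green nipping press have dried: raise the platen to free them by pushing its hand wheel round anticlockwise (seen from above) through exactly one full turn, so that the red handle stops where it began. Push against the side of the red handle with the fingertips or the outside of the fingers, lightly and without gripping it, then take the hand clear. Leave the pile of boards in the press and all the things about it where they are.

Things in the scene. Friction and masses are not known exactly. Their poses are not given: they have to be found in the camera images.
- press: Green nipping press fixed to the table: bed 200 mm (its x) by 290 mm (its y), columns at its y = +-125 mm, yoke between them up to 166 mm above the table. Origin: on the table, straight below the screw's vertical axis, on which its dark hand wheel turns.
- hub (a point): Centre of the dark hand wheel: on the vertical screw axis, in the rim's centre plane, 190 to 205 mm above the table; it rises 8 mm a turn anticlockwise. Rim 184 mm in diameter at the centre line of its 16 mm bar, three spokes, open between them; hub 42 mm in diameter, reaching 20 mm above this point.
- handle: Red upright round handle on the rim at a spoke's end, a sleeve turning freely on its pin. Origin: on the handle's axis at its foot on top of the rim (8 mm above the hub point, 92 mm from the screw's axis). Red grip 26 mm in diameter, 8 to 64 mm above the origin. Its orientation means nothing. About 4 N on its side, square to the spoke, keeps the wheel turning.
- wheel (a joint): Turning angle of the hand wheel in rad: grows anticlockwise seen from above (opening: the platen rises 8 mm a turn), one turn = 6.283. It starts anywhere between 0 and 4; at 0 the handle lies towards the press's +x. The wheel is stiff enough to stay where it is left, does not coast, and has no stop at one turn: it can be pushed too far.
- pile_center (a point): Centre of the loose pile of two plywood boards with paper between, 150 x 190 x 30 mm, lying on the press's bed under the platen. To be left alone.
- white_bottle_center (a point): Loose white paint bottle, 64 mm in diameter, 180 mm high, upright; this point half-way up. To be left alone.
- dark_bottle_center (a point): Loose blue paint bottle with a paper label, 64 mm in diameter, 180 mm high, upright; this point half-way up. To be left alone.
- mug_center (a point): Loose white mug, 80 mm in diameter, 85 mm high; this point half-way up. To be left alone.
- tube_center (a point): Loose orange paint tube standing on its black cap, 46 mm wide, 144 mm high; this point half-way up. To be left alone.
- brush_glass_center (a point): Loose glass full of brushes, 76 mm in diameter, glass 100 mm and brushes up to 180 mm high; this point on its axis, 50 mm up. To be left alone.
- brayer_center (a point): Loose ink roller lying down: black roller 36 mm thick and 90 mm long, handle to its -x up to 167 mm; this point at the roller's centre. To be left alone.
- lino_block_center (a point): Loose carved printing block, 100 x 140 x 22 mm, lying flat; this point at its centre. To be left alone.

How it is judged:
By the outcome, as a careful person would: the job done as asked, in the order asked, and still so for the second after the job is handed in, with the robot touching nothing.
It also fails if it takes over 64 s, if anything falls off the work surface, if the arm or the gripper's body presses on something with over 40 N, if the wrist force passes 120 N, or if a joint passes its speed limit or range.

## Working session

There is one attempt and no reset: what is moved stays moved. The work goes in short steps, Python scripts to look and compute and a shell command to move; the robot and the scene stay as the last step left them, time stands still between calls to the robot, and variables do not carry over. Pictures are saved under pics/ and viewed, at most 10 in all, crops included, and the job is handed in when it is done.

```bash
mkdir -p pics; cat > h.py <<'E'
import numpy as np, cv2
from station import manip, grab_frame, camera_model
def ray(m,u,v):
    K=np.array(m["K"]);R=np.array(m["R"]);t=np.array(m["t"])
    d=np.array([(u-K[0,2])/K[0,0],(v-K[1,2])/K[1,1]])
    s=d.copy()
    for _ in range(20): s=d/(1+m["k1"]*(s@s))
    return -R.T@t, R.T@np.array([s[0],s[1],1.])
def plane(m,u,v,z):
    o,d=ray(m,u,v); return o+d*(z-o[2])/d[2]
def proj(m,X):
    c=np.array(m["R"])@np.array(X)+np.array(m["t"]); s=c[:2]/c[2]; s=s*(1+m["k1"]*(s@s))
    K=np.array(m["K"]); return np.array([K[0,0]*s[0]+K[0,2],K[1,1]*s[1]+K[1,2]])
def red(im):
    h=cv2.cvtColor(im,cv2.COLOR_BGR2HSV); 
    return (((h[...,0]<6)|(h[...,0]>172))&(h[...,1]>140)&(h[...,2]>60)).astype(np.uint8)
E
python3 - <<'E'
from h import *
a=grab_frame("top");b=grab_frame("side")
cv2.imwrite("pics/t0.png",a);cv2.imwrite("pics/s0.png",b)
for n,im in(("top",a),("side",b)):
    k,l,s,c=cv2.connectedComponentsWithStats(red(im)); print(n,[(list(map(int,s[i])),c[i].round(1).tolist()) for i in range(1,k) if s[i,4]>30])
    m=camera_model(n); print((-np.array(m["R"]).T@np.array(m["t"])).round(3), np.round(m["R"],2).tolist(), m["k1"])
s=manip.state();print(s["t"],s["ee_pos"],s["eef_rot"],s["gripper_width"])
E
```

```text
top [([181, 95, 24, 29, 407], [193.7, 110.5]), ([259, 232, 10, 9, 74], [263.2, 236.2])]
[0.465 0.    1.141] [[-0.0, -1.0, 0.0], [-0.99, 0.0, -0.13], [0.13, -0.0, -0.99]] -0.09561415989498197
side [([290, 162, 8, 17, 113], [293.4, 170.2]), ([159, 175, 19, 29, 356], [168.1, 188.2])]
[-0.074  0.736  0.857] [[-0.75, -0.67, -0.0], [-0.39, 0.45, -0.8], [0.54, -0.6, -0.6]] -0.08258864923507454
0.1 [ 0.17598348 -0.52076233  0.21817333] [-3.14057979e+00 -7.14420495e-05  3.25811889e-01] 0.09274026838305323
```

View pics/t0.png

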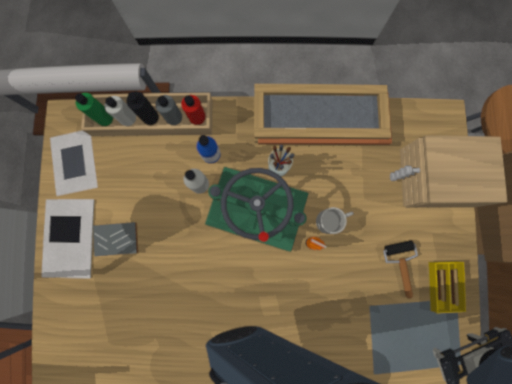

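View pics/s0.png

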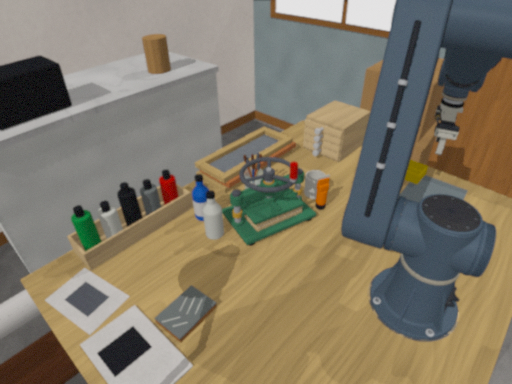

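The top view shows the handle at (263,236), on the side facing the robot, and the hub near (257,202). The side view shows the handle at (293,170). The bottles, brush glass, mug and tube around the wheel are all lower than the rim. Next I'll triangulate the handle and fit the rim.

```bash
cat > meas.py <<'E'
from h import *
a=cv2.imread("pics/t0.png");b=cv2.imread("pics/s0.png");T=camera_model("top");S=camera_model("side")
o1,d1=ray(T,263.2,236.2);o2,d2=ray(S,293.4,170.2)
s=np.linalg.lstsq(np.c_[d1,-d2],o2-o1,rcond=None)[0];p=o1+s[0]*d1;q=o2+s[1]*d2
print("handle mid",p.round(4),q.round(4))
h=cv2.cvtColor(a,cv2.COLOR_BGR2HSV).astype(int)
yy,xx=np.mgrid[:384,:512];r=np.hypot(xx-257,yy-202)
dark=(h[...,2]<95)&(h[...,1]<90)&(r>26)&(r<42)
# radial dark-run centres along rays
for z in(.19,.197,.205):
    pts=[]
    for t in np.arange(0,360,3):
        rr=np.arange(26,42,.25);u=257+rr*np.cos(np.radians(t));v=202+rr*np.sin(np.radians(t))
        k=dark[np.round(v).astype(int),np.round(u).astype(int)]
        if 12<k.sum()<32: c=rr[k].mean();pts.append(plane(T,257+c*np.cos(np.radians(t)),202+c*np.sin(np.radians(t)),z)[:2])
    P=np.array(pts)
    w=np.ones(len(P),bool)
    for _ in range(5):
        x=np.linalg.lstsq(np.c_[2*P[w],np.ones(w.sum())],(P[w]**2).sum(1),rcond=None)[0];R=np.sqrt(x[2]+x[:2]@x[:2])
        e=np.hypot(*(P-x[:2]).T)-R;w=abs(e)<.006
    print(z,len(P),w.sum(),x[:2].round(4),R.round(4),e[w].std().round(4))
cv2.imwrite("pics/z0.png",np.hstack([cv2.resize(a[155:265,200:320],None,fx=3.3,fy=3.3,interpolation=2),cv2.resize(b[140:250,220:340],None,fx=3.3,fy=3.3,interpolation=2)]))
E
python3 meas.py
```

```text
handle mid [ 0.468  -0.0193  0.2369] [ 0.4678 -0.0195  0.2369]
0.19 98 93 [ 0.5588 -0.0028] 0.092 0.0013
0.197 98 93 [ 0.5581 -0.0028] 0.0913 0.0013
0.205 98 93 [ 0.5574 -0.0028] 0.0906 0.0013
```

View pics/z0.png

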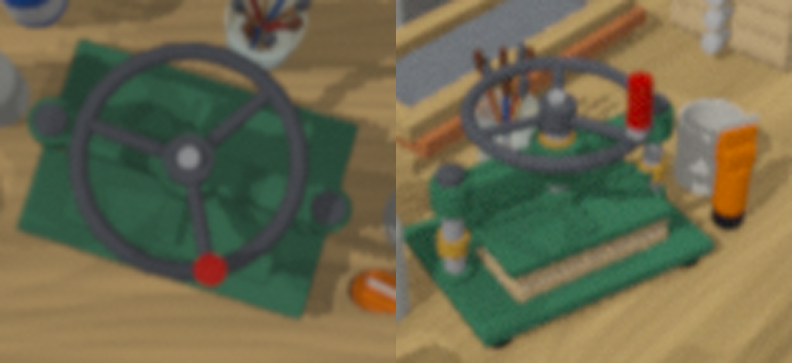

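The hub is at about (0.5585, -0.0028, 0.193). The handle is at 190.4° with radius 92 mm, which agrees with the fit. I'll raise the hand, shut the fingers, turn to yaw 0, and travel to the handle's +y side.

```bash
python3 -m crank '[[0,0,-0.4,0.2,-1],[0,0,-0.8,0.415,-1],[0.3,-0.3,-0.8,0.415,-1],[0.65,-0.65,-0.8,0.415,-1],[1,-1,-0.8,0.415,-1],[1,-1,-0.8,0.415,-1],[1,-1,-0.8,0.415,-1]]'
```

```text
t: 0.98
ee_pos: [0.2706, -0.3299, 0.3388]
eef_rot: [3.141, -0.0, 0.002]
ft_force: [0.2, -0.4, -0.1]
gripper_width: 0.0279
grip_force: 0.0
```

```bash
python3 -m crank '[[0.2,-0.35,0,0,-1],[0.45,-0.7,0,0,-1],[0.67,-1,0,0,-1],[0.67,-1,0,0,-1]]'; python3 -m crank '[[0.2,-0.35,0,0,-1],[0.45,-0.7,0,0,-1],[0.67,-1,0,0,-1],[0.67,-1,0,0,-1],[0.67,-1,0,0,-1]]'
```

```text
t: 1.48
ee_pos: [0.3721, -0.1793, 0.3384]
eef_rot: [-3.141, 0.0, 0.004]
ft_force: [0.3, 0.1, 0.1]
gripper_width: 0.0006
grip_force: 0.0
t: 2.1
ee_pos: [0.471, -0.0324, 0.3383]
eef_rot: [3.141, 0.001, -0.001]
ft_force: [0.0, 0.2, -0.6]
gripper_width: 0.0006
grip_force: 0.0
```

```bash
python3 -m crank '[[0,-0.2,0,0,-1],[0,-0.41,0,0,-1],[0,-0.41,0,0,-1],[0,-0.41,0.2,0,-1],[0,-0.41,0.45,0,-1],[0,-0.41,0.72,0,-1],[0,-0.41,0.72,0,-1],[0,-0.41,0.72,0,-1]]'
cat > plan.py <<'E'
import sys
from h import *
C=np.array([.5585,-.0028]);s=manip.state();p=np.array(s["ee_pos"]);f=np.array(s["ft_force"])
v=p[:2]-C;a=np.degrees(np.arctan2(v[1],v[0]))%360
print("t",s["t"],"ang",a.round(1),"rad",np.hypot(*v).round(4),"z",p[2].round(4),"F",f.round(1))
if len(sys.argv)>1:
    D=float(sys.argv[1]);n=int(sys.argv[2])
    for g in np.linspace(D/n,D,n):
        t=np.radians(a+g);d=C+.092*np.array([np.cos(t),np.sin(t)])-p[:2];print([round(d[0]/.15,2),round(-d[1]/.15,2)],end=" ")
    print()
E
cat > look.py <<'E'
import sys
from h import *
n=sys.argv[1];a=grab_frame("top");b=grab_frame("side")
cv2.imwrite(f"pics/v{n}.png",np.hstack([cv2.resize(a[130:270,180:340],None,fx=2.4,fy=2.4,interpolation=2),cv2.resize(b[90:230,210:370],None,fx=2.4,fy=2.4,interpolation=2)]))
E
python3 look.py 1; python3 plan.py 38 12
```

```text
t: 3.1
ee_pos: [0.4719, 0.0295, 0.2322]
eef_rot: [3.141, -0.002, -0.001]
ft_force: [-0.0, -0.2, 0.3]
gripper_width: 0.0009
grip_force: 0.0
t 3.2 ang 159.2 rad 0.0925 z 0.2324 F [-0.5 -0.4 -0.3]
[np.float64(-0.01), np.float64(0.03)] [np.float64(-0.02), np.float64(0.07)] [np.float64(-0.03), np.float64(0.1)] [np.float64(-0.03), np.float64(0.13)] [np.float64(-0.03), np.float64(0.17)] [np.float64(-0.04), np.float64(0.2)] [np.float64(-0.04), np.float64(0.23)] [np.float64(-0.04), np.float64(0.27)] [np.float64(-0.03), np.float64(0.3)] [np.float64(-0.03), np.float64(0.33)] [np.float64(-0.02), np.float64(0.37)] [np.float64(-0.01), np.float64(0.4)]
```

View pics/v1.png

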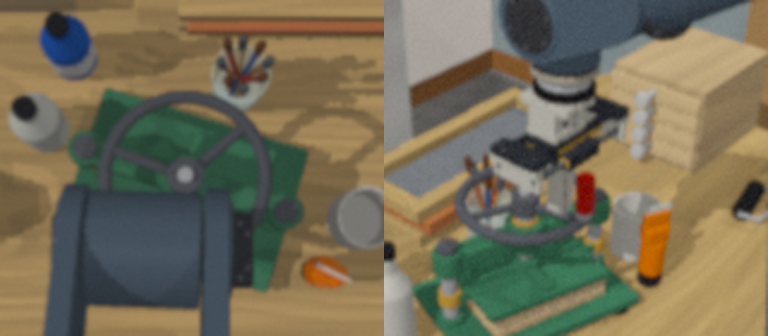

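The side view (right half) shows the shut fingers beside the red handle, at grip height. The arm hides the handle in the top view. I'll start pushing.

```bash
sed -i 's/print(\[round(d\[0\]\/.15,2),round(-d\[1\]\/.15,2)\],end=" ")/print("[%.2f,%.2f]"%(d[0]\/.15,-d[1]\/.15),end=" ")/' plan.py
python3 -m crank '[[-0.01,0.03,0,0,-1],[-0.02,0.07,0,0,-1],[-0.03,0.1,0,0,-1],[-0.03,0.13,0,0,-1],[-0.03,0.17,0,0,-1],[-0.04,0.2,0,0,-1],[-0.04,0.23,0,0,-1],[-0.04,0.27,0,0,-1],[-0.03,0.3,0,0,-1],[-0.03,0.33,0,0,-1],[-0.02,0.37,0,0,-1],[-0.01,0.4,0,0,-1]]'; python3 plan.py 40 12
```

```text
t: 4.7
ee_pos: [0.4696, -0.0296, 0.2307]
eef_rot: [-3.141, 0.0, -0.0]
ft_force: [-2.2, 4.5, 3.4]
gripper_width: 0.0003
grip_force: 2.6
t 4.7 ang 196.8 rad 0.0928 z 0.2307 F [-2.2  4.5  3.4]
[0.02,0.03] [0.03,0.07] [0.04,0.10] [0.06,0.13] [0.08,0.16] [0.10,0.19] [0.12,0.22] [0.15,0.24] [0.17,0.27] [0.20,0.29] [0.23,0.31] [0.26,0.33]
```

```bash
python3 -m crank '[[0.02,0.03,0,0,-1],[0.03,0.07,0,0,-1],[0.04,0.1,0,0,-1],[0.06,0.13,0,0,-1],[0.08,0.16,0,0,-1],[0.1,0.19,0,0,-1],[0.12,0.22,0,0,-1],[0.15,0.24,0,0,-1],[0.17,0.27,0,0,-1],[0.2,0.29,0,0,-1],[0.23,0.31,0,0,-1],[0.26,0.33,0,0,-1]]'; python3 plan.py 40 12
```

```text
t: 6.2
ee_pos: [0.5089, -0.0793, 0.2307]
eef_rot: [3.141, 0.0, -0.0]
ft_force: [-4.9, 0.8, 3.0]
gripper_width: 0.0004
grip_force: 2.4
t 6.2 ang 237.1 rad 0.0912 z 0.2307 F [-4.9  0.8  3. ]
[0.03,0.02] [0.06,0.04] [0.09,0.05] [0.12,0.07] [0.16,0.08] [0.19,0.09] [0.23,0.09] [0.26,0.10] [0.30,0.10] [0.33,0.10] [0.37,0.10] [0.41,0.10]
```

```bash
python3 -m crank '[[0.03,0.02,0,0,-1],[0.06,0.04,0,0,-1],[0.09,0.05,0,0,-1],[0.12,0.07,0,0,-1],[0.16,0.08,0,0,-1],[0.19,0.09,0,0,-1],[0.23,0.09,0,0,-1],[0.26,0.1,0,0,-1],[0.3,0.1,0,0,-1],[0.33,0.1,0,0,-1],[0.37,0.1,0,0,-1],[0.41,0.1,0,0,-1]]'; python3 plan.py 40 12; python3 look.py 2
```

```text
t: 7.7
ee_pos: [0.5704, -0.094, 0.2307]
eef_rot: [-3.142, 0.0, -0.0]
ft_force: [-5.2, 1.0, 3.6]
gripper_width: 0.0003
grip_force: 2.7
t 7.7 ang 277.4 rad 0.0919 z 0.2307 F [-5.2  1.   3.6]
[0.04,-0.01] [0.07,-0.01] [0.10,-0.02] [0.14,-0.03] [0.17,-0.05] [0.20,-0.06] [0.23,-0.08] [0.26,-0.10] [0.29,-0.12] [0.32,-0.14] [0.35,-0.17] [0.37,-0.19]
```

View pics/v2.png

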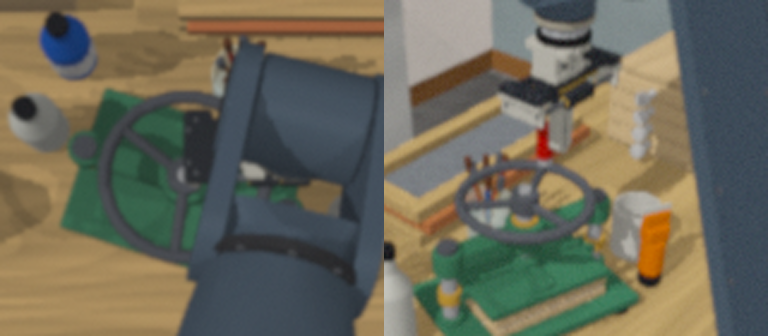

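The side view shows the handle moving ahead of the fingers, and nothing else has been disturbed. I'll continue.

```bash
python3 -m crank '[[0.04,-0.01,0,0,-1],[0.07,-0.01,0,0,-1],[0.1,-0.02,0,0,-1],[0.14,-0.03,0,0,-1],[0.17,-0.05,0,0,-1],[0.2,-0.06,0,0,-1],[0.23,-0.08,0,0,-1],[0.26,-0.1,0,0,-1],[0.29,-0.12,0,0,-1],[0.32,-0.14,0,0,-1],[0.35,-0.17,0,0,-1],[0.37,-0.19,0,0,-1]]'; python3 plan.py 40 12
```

```text
t: 9.3
ee_pos: [0.626, -0.0658, 0.2307]
eef_rot: [3.141, -0.0, -0.0]
ft_force: [-3.2, -3.6, 3.2]
gripper_width: 0.0005
grip_force: 2.5
t 9.3 ang 317.0 rad 0.0923 z 0.2307 F [-3.2 -3.6  3.2]
[0.02,-0.03] [0.04,-0.06] [0.06,-0.09] [0.08,-0.12] [0.10,-0.15] [0.11,-0.18] [0.13,-0.21] [0.14,-0.25] [0.15,-0.28] [0.15,-0.32] [0.16,-0.35] [0.16,-0.39]
```

```bash
python3 -m crank '[[0.02,-0.03,0,0,-1],[0.04,-0.06,0,0,-1],[0.06,-0.09,0,0,-1],[0.08,-0.12,0,0,-1],[0.1,-0.15,0,0,-1],[0.11,-0.18,0,0,-1],[0.13,-0.21,0,0,-1],[0.14,-0.25,0,0,-1],[0.15,-0.28,0,0,-1],[0.15,-0.32,0,0,-1],[0.16,-0.35,0,0,-1],[0.16,-0.39,0,0,-1]]'; python3 plan.py 40 12
```

```text
t: 10.8
ee_pos: [0.6498, -0.0068, 0.2306]
eef_rot: [3.141, -0.0, -0.0]
ft_force: [0.1, -3.6, 4.6]
gripper_width: 0.0005
grip_force: 2.7
t 10.8 ang 357.5 rad 0.0914 z 0.2306 F [ 0.1 -3.6  4.6]
[0.00,-0.04] [0.00,-0.07] [-0.00,-0.11] [-0.01,-0.14] [-0.01,-0.18] [-0.02,-0.21] [-0.04,-0.24] [-0.05,-0.28] [-0.06,-0.31] [-0.08,-0.34] [-0.10,-0.37] [-0.12,-0.40]
```

```bash
python3 -m crank '[[0,-0.04,0,0,-1],[0,-0.07,0,0,-1],[0,-0.11,0,0,-1],[-0.01,-0.14,0,0,-1],[-0.01,-0.18,0,0,-1],[-0.02,-0.21,0,0,-1],[-0.04,-0.24,0,0,-1],[-0.05,-0.28,0,0,-1],[-0.06,-0.31,0,0,-1],[-0.08,-0.34,0,0,-1],[-0.1,-0.37,0,0,-1],[-0.12,-0.4,0,0,-1]]'; python3 plan.py 40 12
```

```text
t: 12.3
ee_pos: [0.6317, 0.0535, 0.2307]
eef_rot: [-3.141, -0.0, -0.0]
ft_force: [4.5, -1.6, 2.2]
gripper_width: 0.0005
grip_force: 2.4
t 12.3 ang 37.6 rad 0.0923 z 0.2307 F [ 4.5 -1.6  2.2]
[-0.02,-0.03] [-0.05,-0.05] [-0.07,-0.08] [-0.10,-0.10] [-0.13,-0.12] [-0.16,-0.14] [-0.19,-0.16] [-0.22,-0.18] [-0.25,-0.19] [-0.29,-0.20] [-0.32,-0.22] [-0.36,-0.22]
```

```bash
python3 -m crank '[[-0.02,-0.03,0,0,-1],[-0.05,-0.05,0,0,-1],[-0.07,-0.08,0,0,-1],[-0.1,-0.1,0,0,-1],[-0.13,-0.12,0,0,-1],[-0.16,-0.14,0,0,-1],[-0.19,-0.16,0,0,-1],[-0.22,-0.18,0,0,-1],[-0.25,-0.19,0,0,-1],[-0.29,-0.2,0,0,-1],[-0.32,-0.22,0,0,-1],[-0.36,-0.22,0,0,-1]]'; python3 plan.py 40 12
```

```text
t: 13.8
ee_pos: [0.5775, 0.0863, 0.2307]
eef_rot: [-3.141, -0.0, 0.0]
ft_force: [5.4, 0.1, 3.6]
gripper_width: 0.0002
grip_force: 2.4
t 13.8 ang 78.0 rad 0.0911 z 0.2307 F [5.4 0.1 3.6]
[-0.03,-0.01] [-0.07,-0.02] [-0.10,-0.02] [-0.14,-0.02] [-0.18,-0.02] [-0.21,-0.01] [-0.25,-0.01] [-0.28,0.00] [-0.32,0.01] [-0.35,0.02] [-0.38,0.04] [-0.41,0.05]
```

```bash
python3 -m crank '[[-0.03,-0.01,0,0,-1],[-0.07,-0.02,0,0,-1],[-0.1,-0.02,0,0,-1],[-0.14,-0.02,0,0,-1],[-0.18,-0.02,0,0,-1],[-0.21,-0.01,0,0,-1],[-0.25,-0.01,0,0,-1],[-0.28,0,0,0,-1],[-0.32,0.01,0,0,-1],[-0.35,0.02,0,0,-1],[-0.38,0.04,0,0,-1],[-0.41,0.05,0,0,-1]]'; python3 plan.py 32 12
```

```text
t: 15.3
ee_pos: [0.5166, 0.0783, 0.231]
eef_rot: [3.141, -0.002, -0.0]
ft_force: [7.8, -0.2, 6.2]
gripper_width: 0.0013
grip_force: 3.6
t 15.3 ang 117.3 rad 0.0913 z 0.231 F [ 7.8 -0.2  6.2]
[-0.03,0.01] [-0.05,0.02] [-0.08,0.04] [-0.10,0.06] [-0.12,0.08] [-0.14,0.09] [-0.16,0.11] [-0.18,0.14] [-0.20,0.16] [-0.22,0.18] [-0.23,0.20] [-0.25,0.23]
```

```bash
python3 -m crank '[[-0.03,0.01,0,0,-1],[-0.05,0.02,0,0,-1],[-0.08,0.04,0,0,-1],[-0.1,0.06,0,0,-1],[-0.12,0.08,0,0,-1],[-0.14,0.09,0,0,-1],[-0.16,0.11,0,0,-1],[-0.18,0.14,0,0,-1],[-0.2,0.16,0,0,-1],[-0.22,0.18,0,0,-1],[-0.23,0.2,0,0,-1],[-0.25,0.23,0,0,-1]]'; python3 plan.py 14 7; python3 - <<'E'
from h import *
b=grab_frame("side");S=camera_model("side");cv2.imwrite("pics/s5.png",b)
k,l,s,c=cv2.connectedComponentsWithStats(red(b));print([(s[i].tolist(),c[i].round(1).tolist()) for i in range(1,k) if s[i,4]>20])
for a in range(150,200,5): t=np.radians(a);print(a,proj(S,[.5585+.092*np.cos(t),-.0028+.092*np.sin(t),.2445]).round(1))
a=np.radians(190.4);print("start check",proj(S,[.5585+.092*np.cos(a),-.0028+.092*np.sin(a),.237]).round(1))
E
```

```text
t: 16.8
ee_pos: [0.4784, 0.044, 0.2305]
eef_rot: [-3.141, 0.001, -0.0]
ft_force: [2.4, 4.4, 4.7]
gripper_width: 0.0003
grip_force: 2.5
t 16.8 ang 149.7 rad 0.0928 z 0.2305 F [2.4 4.4 4.7]
[-0.01,0.02] [-0.02,0.04] [-0.03,0.06] [-0.03,0.08] [-0.04,0.10] [-0.05,0.12] [-0.05,0.14] 
[([283, 164, 9, 18, 110], [287.3, 172.5]), ([159, 175, 19, 29, 358], [168.2, 188.2])]
150 [278.3 175.3]
155 [280.7 174.8]
160 [282.9 174.2]
165 [285.1 173.4]
170 [287.1 172.6]
175 [288.9 171.6]
180 [290.6 170.6]
185 [292.1 169.5]
190 [293.3 168.3]
195 [294.4 167.1]
start check [293.3 170.2]
```

The handle is at about 170.5° with roughly 20° to go. I'll push 16° more, then withdraw and look.

```bash
python3 -m crank '[[-0.01,0.02,0,0,-1],[-0.02,0.04,0,0,-1],[-0.03,0.06,0,0,-1],[-0.03,0.08,0,0,-1],[-0.04,0.1,0,0,-1],[-0.05,0.12,0,0,-1],[-0.05,0.14,0,0,-1],[-0.05,0.16,0,0,-1],[-0.05,0.16,0,0,-1]]';  python3 plan.py
python3 -m crank '[[0,-0.05,0,0,-1],[0,-0.1,0,0,-1],[0,-0.15,-0.2,0,-1],[0,-0.15,-0.5,0,-1],[0,-0.3,-0.7,0,-1],[0,-0.6,-0.7,0,-1],[-0.3,-1,-0.7,0,-1],[-0.6,-1,-0.7,0,-1],[-0.6,-1,-0.7,0,-1]]'
python3 -m crank '[[0,-0.4,0,0,-1],[0,-0.8,0,0,-1],[0,-1,0,0,-1],[0,-1,0,0,-1]]'
cat > ang.py <<'E'
from h import *
from scipy.optimize import minimize_scalar as M
C=np.array([.5585,-.0028])
def pt(a,z): t=np.radians(a);return [C[0]+.092*np.cos(t),C[1]+.092*np.sin(t),z]
def cen(im,c):
    k,l,s,cc=cv2.connectedComponentsWithStats(red(im));i=min((i for i in range(1,k) if s[i,4]>20),key=lambda i:np.hypot(*(cc[i]-c)));return cc[i],s[i,4]
for n in("top","side"):
    c0=np.array([263.2,236.2]) if n=="top" else np.array([293.4,170.2])
    m=camera_model(n)
    im0=cv2.imread("pics/t0.png" if n=="top" else "pics/s0.png");im=grab_frame(n);cv2.imwrite(f"pics/{n}_l.png",im)
    for i,z in((im0,.237),(im,.245)):
        c,A=cen(i,c0);r=M(lambda a:np.sum((proj(m,pt(a,z))-c)**2),bounds=(160,215),method="bounded");print(n,c.round(2),A,round(r.x,2),round(r.fun**.5,2))
E
python3 ang.py
```

```text
t: 17.98
ee_pos: [0.4711, 0.0196, 0.2305]
eef_rot: [3.141, 0.0, -0.0]
ft_force: [0.8, 0.5, 1.6]
gripper_width: 0.0005
grip_force: 0.7
t 17.975 ang 165.6 rad 0.0902 z 0.2305 F [0.8 0.5 1.6]
t: 19.1
ee_pos: [0.3788, 0.1711, 0.3358]
eef_rot: [3.142, -0.0, 0.003]
ft_force: [0.9, 0.4, -0.1]
gripper_width: 0.0004
grip_force: 0.0
t: 19.6
ee_pos: [0.3814, 0.3214, 0.3349]
eef_rot: [3.141, 0.001, 0.002]
ft_force: [0.2, -0.2, -0.4]
gripper_width: 0.0002
grip_force: 0.0
top [263.22 236.19] 74 190.37 0.03
top [260.03 236.56] 79 185.13 0.1
side [293.43 170.2 ] 113 190.57 0.11
side [292.26 169.48] 114 185.14 0.23
```

5.3° remains, which puts the contact at a 30.6 mm offset in y. The pusher's final y should be about 0.0112.

```bash
python3 -m crank '[[0,-0,0,0,-1],[0.1,0.4,0,0,-1],[0.3,0.8,0,0,-1],[0.58,1,0,0,-1],[0.58,1,0,0,-1]]'; python3 -m crank '[[0,0.4,0,0,-1],[0,0.8,0,0,-1],[0,0.91,0,0,-1],[0,0.91,0.3,0,-1],[0,0.91,0.6,0,-1],[0,0.91,0.69,0,-1],[0,0.91,0.69,0,-1],[0,0.91,0.69,0,-1]]'
```

```text
t: 20.32
ee_pos: [0.47, 0.167, 0.3356]
eef_rot: [3.141, -0.0, -0.005]
ft_force: [0.6, 0.3, 0.1]
gripper_width: 0.0006
grip_force: 0.0
t: 21.32
ee_pos: [0.469, 0.0337, 0.2338]
eef_rot: [3.142, -0.003, 0.0]
ft_force: [-0.7, 0.5, 0.4]
gripper_width: 0.0004
grip_force: 0.0
```

```bash
python3 -m crank '[[0,0.02,0,0,-1],[0,0.04,0,0,-1],[0,0.06,0,0,-1],[0,0.08,0,0,-1],[0,0.1,0,0,-1],[0,0.12,0,0,-1],[0,0.135,0,0,-1],[0,0.15,0,0,-1],[0,0.15,0,0,-1]]'; python3 plan.py
```

```text
t: 22.45
ee_pos: [0.4683, 0.0108, 0.2322]
eef_rot: [3.141, -0.0, -0.0]
ft_force: [1.3, 2.8, 1.9]
gripper_width: 0.0007
grip_force: 1.3
t 22.45 ang 171.4 rad 0.0912 z 0.2322 F [1.3 2.8 1.9]
```

```bash
python3 -m crank '[[0,-0.05,0,0,-1],[0,-0.1,0,0,-1],[0,-0.15,-0.2,0,-1],[0,-0.15,-0.5,0,-1],[0,-0.3,-0.7,0,-1],[0,-0.6,-0.7,0,-1],[-0.3,-1,-0.7,0,-1],[-0.6,-1,-0.7,0,-1],[-0.6,-1,-0.7,0,-1]]'
python3 -m crank '[[0,-0.4,0,0,-1],[0,-0.8,0,0,-1],[0,-1,0,0,-1],[0,-1,0,0,-1],[0,-1,0,0,-1]]'
python3 ang.py
```

```text
t: 23.58
ee_pos: [0.3759, 0.1621, 0.3374]
eef_rot: [3.142, -0.0, 0.003]
ft_force: [0.7, -0.1, 0.2]
gripper_width: 0.0004
grip_force: 0.0
t: 24.2
ee_pos: [0.3785, 0.3104, 0.3369]
eef_rot: [3.141, 0.0, -0.0]
ft_force: [1.0, -0.6, -0.4]
gripper_width: 0.0005
grip_force: 0.0
top [263.22 236.19] 74 190.37 0.03
top [263.5  236.12] 80 190.72 0.04
side [293.43 170.2 ] 113 190.57 0.11
side [293.52 168.1 ] 112 190.51 0.07
```

View pics/top_l.png

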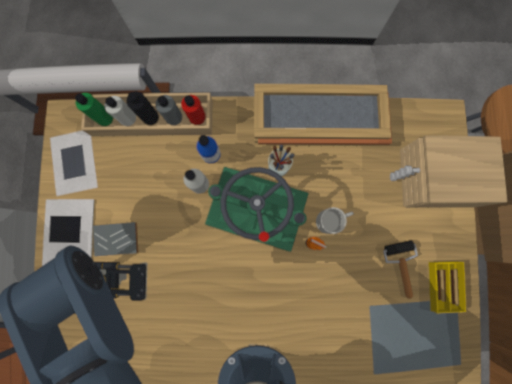

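The handle is back at (263.5,236), within about 0.4° of where it began. The other things stand where they were and the hand is clear.

```bash
python3 -c "
from station import manip
print(manip.sign_off())"
```

```text
the job is handed in; nothing more can be done
None
```

I pushed the wheel one full turn anticlockwise; the red handle stopped within about 0.4° of where it began, the hand is clear, nothing else looks moved in the top view, and the job is handed in (about 24 s used).

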